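Lock the wing cap onto a salvaged coolant tank

ROBOT

A 7-joint arm with a two-finger parallel gripper is mounted at the origin on the work surface. World frame = base frame: x ahead of the robot, y to its left, z up, the work surface at z = 0. Lengths are in m, angles in rad, forces in N, time in s.
With the tool pointing down it reaches from about 0.4 to 0.85 m from the base axis. Payload 4.5 kg.
Tool frame: the origin (TCP) lies midway between the tips of the shut fingers; the grasp point (between the pads) lies 19 mm behind it; z points along the fingers, y is the direction in which the jaws open and shut (so a half turn about z gives the same grasp; the last joint's range is limited). The gripper opens to 88 mm and grips with 3 to 60 N. Pads are 18 mm wide; open, the fingers measure 123 mm over their backs; the gripper's body (75 mm by 187 mm) begins 45 mm behind the grasp point.
Start: joints at [-1.201, 0.689, -0.195, 1.565, 0.157, 0.902, -0.215], TCP at [0.206, 0.59, 0.216] pointing down, gripper open.
Joint ranges: [-3.01, 3.01], [-0.46, 2.08], [-1.47, 1.51], [0.13, 2.56], [-1, 4.14], [0.04, 2.09], [-2.66, 2.66]. Speed limits (rad/s): [2.57, 2.57, 3.14, 3.14, 3.14, 3.14, 3.14].

INTERFACE

Orientations are given as a unit quaternion [x, y, z, w].
In Python, from plant import r gives the robot as it stands. The module is installed in compiled form; this text tells all that it offers.
- The arm moves only by the shell command python3 -m jog 'ROWS' [FORCE]. ROWS is JSON, a list of rows, each an object with "translation": the shift along the tool's x, y, z in units of 40 mm (1.0 is 40 mm), a list of three; "twist": the turn about the tool's z in units of 6 degrees (1.0 is 6 degrees); "claw": the opening in per cent of the stroke, from 0 (shut) to 100 (fully open). A call has 1 to 20 rows; each row shifts and turns the commanded pose from where the row before left it, along the tool's axes as they then stand; what a row does not reach is not made up. A row lasts 1/12 s, in which the tool goes at most 41.7 mm and 7.16 degrees, less where a joint would pass 70% of its speed; a pose out of reach is approached as far as the arm can. A call is refused whole if a number of a shift passes 1 or a number of a turn 1, either way. A call with a gripper value outside its range is refused whole. The fingers move at their own pace and stop on an object; FORCE is the grip in N (left out, the last holds). Time passes only in rows, so rows that do not move let the fingers close. It gives the time, the measured TCP pose, the force and the opening at its end, in the units of the state.
- r.get_state(): the state, without advancing time (a new reading comes with each control period).
- r.snapshot(name): name is "scene" or "top"; returns a dict with "img" (420x560x3 uint8, red, green, blue), "fx", "fy", "cx", "cy" (pixels), "origin" and "rotation" of the camera in the world. Camera axes: x right, y up, looking along -z (the intrinsics and any distortion apply to the point x, -y, -z); pixel columns grow to the right and rows downward; lengths in m; the calibration is good to about 2 mm. A picture is of the moment at which its call begins. There is no depth.
- r.finish_job(): hands the job in, once; it reports no verdict.
Trained networks look in the newest picture that a camera, given by its name, has taken for a name from the list of things; names that differ only in an ending like _2 or _b are one class to them, and where a whole thing is asked for, a point or a joint stands for the part that bears it (a point fixed in the world has none). Each returns a list of dicts, best first, with "confidence" (0 to 1); they miss things now and then, are a little off and sometimes report something else, mostly with a low value. They report only what shows in the picture. A call takes as long as a camera call. They do not tell look-alikes from the thing itself.
- r.spot_in(label, camera): "rect" ([left, top, right, bottom] in pixels, round what is visible of it).
- r.spot_point(label, camera): "location" ([row, column] in pixels: a listed point, or the origin of a listed thing).
The state is a dict: "clock": time; "q": joint angles; "qd": joint speeds; "joint_torque": joint torques, N m; "tool_pos": TCP position; "eef_rot": TCP orientation; "contact_force": force on the tool from outside, world axes, zero at the start; "moment": the same for the moment, N m; "opening": opening from 0.0 (shut) to 1.0 (fully open).
Only numpy, scipy, OpenCV 4.12 (cv2) and the standard library are available. Lean on these libraries where they do the work, as an engineer would, in place of code of your own. Each camera call takes 0.05 s, during which the arm holds its last target. There are 200 camera calls.

TASK

Put the loose wing cap on the filler neck of the salvaged coolant tank: line its two lugs up with the two slots in the neck, push it right down against the spring seal, twist it clockwise to the stop so that it locks, and let go of it. Leave the bottle, the boot plate and the wrench where they are.

Things in the scene. Friction and masses are not known exactly. Their poses are not given: they have to be found in the camera images.
- cap: Loose black bayonet cap, 57 mm tall, 0.09 kg, standing upright. Origin: centre of its plug's foot, z up. Plug: radius 20 mm, foot tapered to 15 mm over the lowest 6 mm. Two orange lugs stick out along the cap's +x and -x to radius 27 mm, 10 mm wide, at heights 14 to 19 mm (lower edges bevelled 3 by 2.5 mm). Disc above: radius 36 mm, heights 27 to 35 mm. Half a turn is the same.
- wing (a point): Middle of the yellow wing (grip bar) on top of the cap, 46 mm above the cap's foot. The bar is 58 mm long along x, 14 mm thick along y and 22 mm tall (35 to 57 mm above the foot); the lugs lie straight under its two ends. Axes: the cap's.
- tank: Fixed white plastic coolant tank, 120 mm (x) by 150 mm (y) by 105 mm tall, in a dark steel cradle. Origin: centre of its underside on the bench, z up. A grey filler neck, outer radius 35 mm, rises from its top to a flat rim 145 mm above the bench. The neck stays put, but it was fitted clocked about its axis by an unknown angle, up to 29 degrees either way.
- mouth (a point): Centre of the neck's opening, at the rim's height (145 mm). Axes: the tank's. The white rim flange has an opening of radius 22 mm and two opposite slots for the lugs, 17 mm wide, to radius 29 mm, flanked by red dots. The slots lie along the tank's x give or take the neck's unknown 29 degrees: look or feel for them. Lugs that miss them (by over 8 degrees) rest on the rim, the foot at 131 mm.
- pushed (a point): Point on the neck's axis 118 mm above the bench: the cap's foot when fully pushed in (disc on the rim). From 129 mm down a spring seal pushes back with 3 N, rising 1 N per mm. Kept below 119 mm, the cap turns clockwise seen from above, the lugs under the flange, to a hard stop about 60 degrees past the slots. Anticlockwise is blocked. Axes: the tank's.
- locked (a point): Point on the neck's axis 122 mm above the bench: the cap's foot when locked. Let go at the stop, the cap is lifted by the spring about 4 mm, its lugs into lock pockets, and stays there. Let go short of the pockets it stays lower, at 119.5 mm, not locked; untwisted it pops up to 129 mm. Axes: the tank's.
- bottle: Bystander: closed blue plastic drink bottle, radius 33 mm, 200 mm tall, standing; origin at the centre of its underside.
- boot_plate: Bystander: square aluminium flange plate, 100 mm by 100 mm by 5 mm, with a black rubber cone 30 mm tall on it, lying flat; origin at the centre of its underside.
- wrench: Bystander: steel wrench, 170 mm long, lying flat; origin under its middle, length along its x.
Mind the look-alikes: they are no part of the job. Several things have the shape of the tank; the one meant has the colours described above.

How it is judged:
By the outcome, as a careful person would: the job done as asked, in the order asked, and still so for the second after the job is handed in, with the robot touching nothing.
It also fails if it takes over 72 s, if anything falls off the work surface, if the arm or the gripper's body presses on something with over 40 N, if the wrist force passes 120 N, or if a joint passes its speed limit or range.

## Working session

There is one attempt and no reset: what is moved stays moved. The work goes in short steps, Python scripts to look and compute and a shell command to move; the robot and the scene stay as the last step left them, time stands still between calls to the robot, and variables do not carry over. Pictures are saved under pics/ and viewed, about 8 in all and at most 12, crops included, and the job is handed in when it is done.

```bash
mkdir -p pics; cat > h.py <<'E'
import numpy as np, cv2
from plant import r
from scipy.spatial.transform import Rotation as R
def snap(n,f=None):
    s=r.snapshot(n)
    if f: cv2.imwrite('pics/'+f,s['img'][...,::-1])
    return s
def ray(s,row,col):
    d=np.array([(col-s['cx'])/s['fx'],-(row-s['cy'])/s['fy'],-1.]); 
    return np.array(s['origin']),np.array(s['rotation'])@d
def atz(s,row,col,z):
    o,d=ray(s,row,col); return o+d*(z-o[2])/d[2]
def tri(a,b):
    A=np.zeros((3,3));c=np.zeros(3);L=[]
    for o,d in (a,b):
        d=d/np.linalg.norm(d);P=np.eye(3)-np.outer(d,d);A+=P;c+=P@o
    p=np.linalg.solve(A,c)
    return p,np.linalg.norm(np.cross(p-a[0],a[1]/np.linalg.norm(a[1])))
def proj(s,p):
    q=np.array(s['rotation']).T@(np.array(p)-s['origin']); return s['cy']-s['fy']*q[1]/-q[2], s['cx']+s['fx']*q[0]/-q[2]
E
python3 - <<'E'
from h import *
np.set_printoptions(precision=4,suppress=True)
S={}
for n in('scene','top'):
    s=snap(n,n+'0.png'); print(n,[k for k in s if k!='img'],s['fx'],s['cx'],s['cy'],s['origin'],np.array(s['rotation']).tolist(),s.get('distortion'))
    for l in('cap','tank'): print(l,[(d['rect'],round(d['confidence'],2)) for d in r.spot_in(l,n)])
    for l in('wing','mouth'): print(l,[(d['location'],round(d['confidence'],2)) for d in r.spot_point(l,n)])
a,b=[cv2.imread(f'pics/{n}0.png') for n in('scene','top')]
print(r.get_state())
E
```

```text
scene ['fx', 'fy', 'cx', 'cy', 'origin', 'rotation'] 455.6460525450233 284.5586268438999 213.7442845800263 [ 1.2115 -0.153   0.8974] [0.2353846968158723, 0.2140055414088452, 0.6331047398388154, 0.7056727720018909] None
cap [([406.0, 185.3, 436.0, 213.9], 0.58), ([169.9, 154.8, 252.8, 227.9], 0.47)]
tank [([97.2, 234.6, 198.3, 320.5], 0.84), ([68.6, 151.1, 160.9, 225.5], 0.77), ([168.5, 157.5, 250.6, 226.6], 0.6)]
wing [([196.7, 423.5], 0.84)]
mouth [([251.7, 152.6], 0.68), ([158.4, 115.9], 0.55)]
top ['fx', 'fy', 'cx', 'cy', 'origin', 'rotation'] 408.86903028877293 280.78312782283325 209.76235411231846 [ 0.4777 -0.0956  1.036 ] [0.05620032234956355, -0.05633209899333522, -0.6977237458752278, 0.7119338402075369] None
cap [([132.1, 221.7, 158.7, 253.5], 0.86)]
tank [([306.3, 239.1, 392.2, 312.9], 0.9), ([361.1, 150.5, 445.5, 225.0], 0.77), ([396.4, 253.6, 497.2, 330.8], 0.75)]
wing [([238.3, 141.7], 0.65)]
mouth [([291.9, 448.6], 0.95), ([173.6, 404.0], 0.86), ([269.4, 340.6], 0.76)]
{'clock': 0.5, 'q': array([-1.2012,  0.6891, -0.1946,  1.5653,  0.1573,  0.9025, -0.2151]), 'qd': array([-0.0005, -0.0006,  0.001 , -0.0015, -0.0003,  0.0016,  0.0003]), 'joint_torque': array([  0.0008, -52.7093,  -1.2656, -15.3607,  -0.0519,   0.0003,
         0.0001]), 'tool_pos': array([0.2059, 0.5901, 0.2156]), 'eef_rot': array([ 0.1671,  0.9859,  0.    , -0.    ]), 'contact_force': array([-0.1699,  0.0798, -0.0068]), 'moment': array([-0.009 , -0.0005, -0.0403]), 'opening': 0.9964388004648619}
```

View pics/scene0.png

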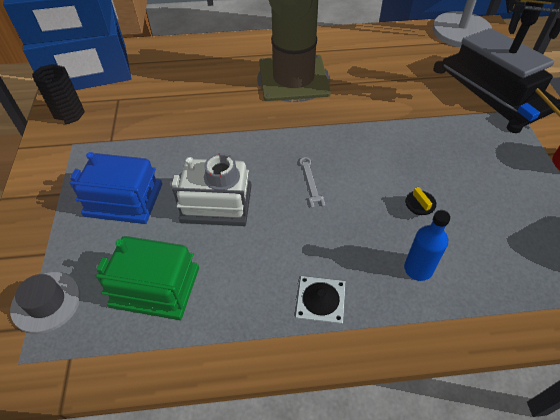

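View pics/top0.png

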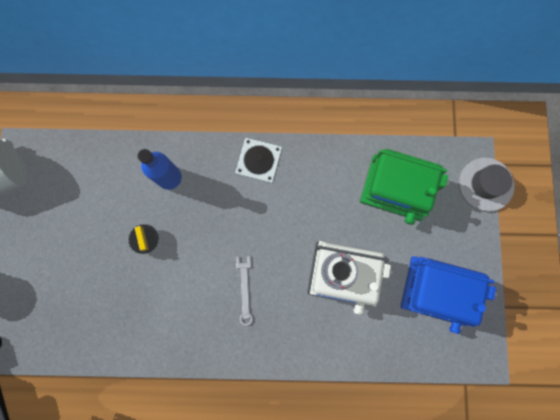

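The tank-shaped things are blue (top 448,292 / scene 116,190), green (top 404,180 / scene 150,275) and white with the grey neck (top 347,275 / scene 213,190). The white one fits the description. The cap is at top (143,238) and scene (422,202). I'll confirm the tank and cap in an enlarged crop.

```bash
sed -i "s/s=r.snapshot(n)/s=r.snapshot(n); s['rotation']=R.from_quat(s['rotation']).as_matrix()/" h.py
python3 - <<'E'
from h import *
np.set_printoptions(precision=4,suppress=True)
ims={}
for n in('scene','top'):
    L=[snap(n) for _ in range(4)]; L[0]['avg']=np.mean([l['img'] for l in L],0).astype(np.uint8); ims[n]=L[0]
a,b=ims['scene'],ims['top']
def crop(s,c,rw,h,k): return cv2.resize(s['avg'][rw-h:rw+h,c-h:c+h,::-1],(k,k),interpolation=cv2.INTER_CUBIC)
o=np.hstack([crop(b,341,271,25,400),crop(a,219,168,25,400)])
o2=np.hstack([crop(b,143,238,25,200),crop(a,422,202,25,200)]); o2=np.hstack([o2,np.zeros((200,400,3),np.uint8)])
cv2.imwrite('pics/crop1.png',np.vstack([o,o2]))
print('wing',tri(ray(a,196.7,423.5),ray(b,238.3,141.7)))
print('mouth guess',tri(ray(a,168,219),ray(b,270.5,341)))
E
```

```text
wing (array([0.5602, 0.244 , 0.0503]), np.float64(0.0038705739095055776))
mouth guess (array([ 0.491 , -0.2286,  0.134 ]), np.float64(0.0001663543788326761))
```

View pics/crop1.png

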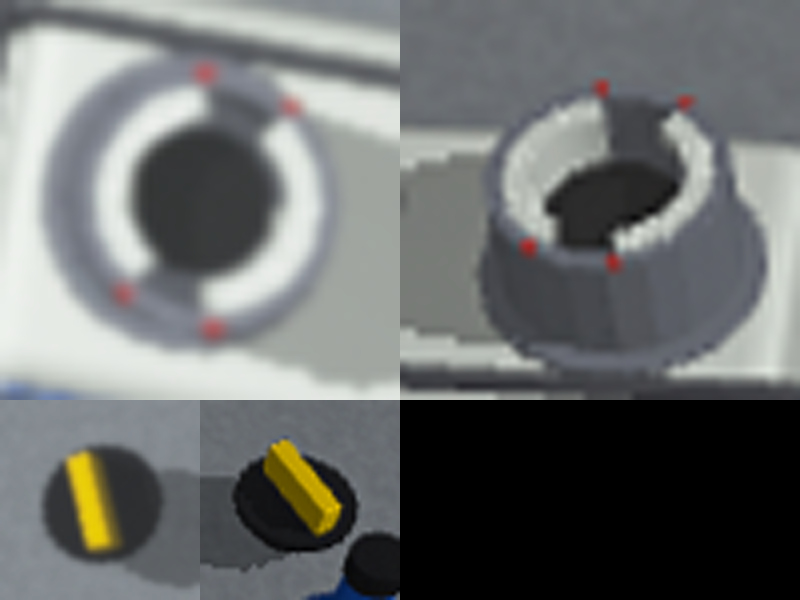

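The crop confirms the white tank with its grey neck. The four red dots show at about top crop (206,73), (291,107), (124,293), (212,329), and the same four show in the scene view. The yellow wing is clear in both views. Next I measure the dots and the wing.

```bash
cat > m.py <<'E'
from h import *
from itertools import permutations
from scipy.optimize import least_squares
np.set_printoptions(precision=4,suppress=True)
def dots(s,c,rw,h=25):
    im=s['img'][rw-h:rw+h,c-h:c+h].astype(float); w=np.clip(im[...,0]-im[...,1:].max(-1)-25,0,None)
    n,lab=cv2.connectedComponents((w>0).astype(np.uint8),connectivity=8); o=[]
    for i in range(1,n):
        m=(lab==i)*w; yy,xx=np.nonzero(m); o.append((m.sum(),np.average(yy,weights=m[yy,xx])+rw-h,np.average(xx,weights=m[yy,xx])+c-h))
    return sorted(o,reverse=True)[:4]
def yellow(s):
    im=s['img'].astype(float); return ((im[...,0]>110)&(im[...,1]>80)&(im[...,2]<0.45*im[...,1])&(im[...,0]<1.7*im[...,1])).astype(np.uint8)
E
python3 - <<'E'
from m import *
a=snap('scene');b=snap('top')
da=dots(a,219,168);db=dots(b,341,271);print(da,db)
best=min(permutations(da),key=lambda p:sum(tri(ray(a,*x[1:]),ray(b,*y[1:]))[1] + 10*abs(tri(ray(a,*x[1:]),ray(b,*y[1:]))[0][2]-.145) for x,y in zip(p,db)))
P=[]
for x,y in zip(best,db):
    p,e=tri(ray(a,*x[1:]),ray(b,*y[1:]));P.append(p);print(p,e)
print('mouth',np.mean(P,0))
for s,d in((a,da),(b,db)):
    q=np.array([atz(s,x[1],x[2],.145) for x in d]);print(q.mean(0)); D=q-q.mean(0)
    print(np.degrees(np.arctan2(D[:,1],D[:,0])),np.linalg.norm(D,axis=1))
# wing: silhouette fit
def corners(x,y,z0,th):
    c=[];
    for X in(-.029,.029):
        for Y in(-.007,.007):
            for Z in(.035,.057): c.append([x+X*np.cos(th)-Y*np.sin(th),y+X*np.sin(th)+Y*np.cos(th),z0+Z])
    return np.array(c)
def render(s,p,box):
    k=8; pts=np.array([proj(s,c) for c in corners(*p)])
    hull=cv2.convexHull(np.float32((pts[:,::-1]-box[:2]+.5)*k))
    m=np.zeros((box[3]*k,box[2]*k),np.uint8);cv2.fillConvexPoly(m,hull.astype(int),1)
    return cv2.resize(m.astype(np.float32),(box[2],box[3]),interpolation=cv2.INTER_AREA)
boxes=[(a,(395,175,55,50)),(b,(118,213,50,50))]
def obs(s,bx): return yellow(s)[bx[1]:bx[1]+bx[3],bx[0]:bx[0]+bx[2]].astype(np.float32)
O=[obs(*t) for t in boxes]; print([o.sum() for o in O])
from scipy.optimize import minimize
f=lambda p:sum(((render(s,p,bx)-o)**2).sum() for (s,bx),o in zip(boxes,O))
res=min((minimize(f,[.56,.244,.003,t],method='Nelder-Mead',options=dict(initial_simplex=np.array([.56,.244,.003,t])+np.vstack([np.zeros(4),np.diag([.01,.01,.01,.3])]),maxiter=400)) for t in(0,.3,-.3)),key=lambda r:r.fun)
print('cap',res.x,np.degrees(res.x[3]),res.fun)
for i in(0,1):
  g=minimize(lambda p:((render(boxes[i][0],[p[0],p[1],0,p[2]],boxes[i][1])-O[i])**2).sum(),res.x[[0,1,3]],method='Nelder-Mead',options=dict(initial_simplex=res.x[[0,1,3]]+np.vstack([np.zeros(3),np.diag([.006,.006,.1])])))
  print(i,g.x,np.degrees(g.x[2]),g.fun)
print([np.mean(np.argwhere(o),0)[::-1] for o in O])
E
```

```text
[(np.float64(234.0), np.float64(173.37606837606836), np.float64(209.57264957264957)), (np.float64(173.0), np.float64(175.36994219653178), np.float64(220.22543352601156)), (np.float64(166.0), np.float64(153.43373493975903), np.float64(218.80722891566265)), (np.float64(127.0), np.float64(155.21259842519686), np.float64(229.22834645669292))] [(np.float64(127.0), np.float64(286.5748031496063), np.float64(342.20472440944883)), (np.float64(116.0), np.float64(254.61206896551727), np.float64(341.26724137931035)), (np.float64(65.0), np.float64(282.2923076923077), np.float64(331.0153846153846)), (np.float64(62.0), np.float64(258.8225806451613), np.float64(351.9677419354839))]
[ 0.4569 -0.228   0.1465] 0.0010022960126161691
[ 0.5249 -0.2263  0.1464] 0.0009964415495497432
[ 0.4655 -0.2042  0.1466] 0.0008424628843709908
[ 0.5163 -0.2495  0.1463] 0.0008708336565846906
mouth [ 0.4909 -0.227   0.1464]
[ 0.4897 -0.2262  0.145 ]
[ -41.4177    1.36   -178.4106  138.5281] [0.0341 0.0342 0.0341 0.0343]
[ 0.4909 -0.2281  0.145 ]
[-178.1571    1.1392  138.0926  -41.4127] [0.0341 0.0341 0.0343 0.034 ]
[np.float32(122.0), np.float32(178.0)]
cap [ 0.5606  0.2459 -0.0013  0.261 ] 14.953157003794614 146.60498046875
0 [0.5589 0.2486 0.0916] 5.247724744852325 109.697265625
1 [0.561  0.2451 0.3009] 17.240333884670388 26.85595703125
[array([28.7131, 22.4918]), array([22.2191, 24.9888])]
```

```bash
python3 - <<'E'
from m import *
from scipy.optimize import minimize
a=snap('scene');b=snap('top')
def ye(s):
    h=cv2.cvtColor(s['img'],cv2.COLOR_RGB2HSV); return ((abs(h[...,0].astype(int)-25)<9)&(h[...,1]>130)&(h[...,2]>50)).astype(np.float32)
def corners(x,y,th):
    return [[x+X*np.cos(th)-Y*np.sin(th),y+X*np.sin(th)+Y*np.cos(th),Z] for X in(-.029,.029) for Y in(-.007,.007) for Z in(.035,.057)]
def render(s,p,box):
    k=8; pts=np.array([proj(s,c) for c in corners(*p)])
    m=np.zeros((box[3]*k,box[2]*k),np.uint8);cv2.fillConvexPoly(m,cv2.convexHull(np.float32((pts[:,::-1]-box[:2]+.5)*k)).astype(int),1)
    return cv2.resize(m.astype(np.float32),(box[2],box[3]),interpolation=cv2.INTER_AREA)
B=[(a,(395,175,55,50)),(b,(118,213,50,50))]
O=[ye(s)[x[1]:x[1]+x[3],x[0]:x[0]+x[2]] for s,x in B];print([o.sum() for o in O])
for idx in([0],[1],[0,1]):
  f=lambda p:sum(((render(*([B[i][0],p,B[i][1]]))-O[i])**2).sum() for i in idx)
  g=min((minimize(f,[.56,.245,t],method='Nelder-Mead',options=dict(initial_simplex=np.array([.56,.245,t])+np.vstack([np.zeros(3),np.diag([.006,.006,.15])]))) for t in(.1,.25,.4)),key=lambda r:r.fun)
  print(idx,g.x,np.degrees(g.x[2]),g.fun)
print(R.from_quat(r.get_state()['eef_rot']).as_matrix())
E
```

```text
[np.float32(240.0), np.float32(208.0)]
[0] [0.5613 0.2452 0.2983] 17.09007821749827 7.998291015625
[1] [0.5601 0.2443 0.3165] 18.13269817917821 7.34228515625
[0, 1] [0.5607 0.2449 0.3061] 17.535409120958054 19.6005859375
[[-0.9442  0.3295 -0.    ]
 [ 0.3295  0.9442  0.0001]
 [ 0.      0.0001 -1.    ]]
```

Measured: cap at (0.561, 0.245) with its wing at 17.5°, mouth at (0.4905, -0.227) at height about 0.146, slots at -20.1°. Now I approach the cap.

```bash
cat > go.py <<'E'
import sys
from h import *
np.set_printoptions(precision=3,suppress=True)
def delta(x,y,z,ya):
    s=r.get_state();M=R.from_quat(s['eef_rot']).as_matrix()
    d=M.T@(np.array([x,y,z])-s['tool_pos']);cur=np.degrees(np.arctan2(M[1,1],M[0,1]))
    print('clock %.2f'%s['clock'],'units',d/.04,'twist units',((cur-ya+180)%360-180)/6,'yang %.2f'%cur,'tilt',M[:,2],'F',s['contact_force'],'q',s['q'],'op',s['opening'])
delta(*map(float,sys.argv[1:5]))
E
python3 -m jog '[{"translation":[-0.47,-0.22,0],"twist":-0.3,"claw":60},{"translation":[-0.47,-0.2,0],"twist":0,"claw":60},{"translation":[-0.47,-0.2,0],"twist":0,"claw":60},{"translation":[-0.47,-0.2,0],"twist":0,"claw":60},{"translation":[-0.47,-0.2,0],"twist":0,"claw":60},{"translation":[-0.47,-0.2,0],"twist":0,"claw":60},{"translation":[-0.47,-0.2,0],"twist":0,"claw":60},{"translation":[-0.47,-0.2,0],"twist":0,"claw":60},{"translation":[-0.47,-0.2,0],"twist":0,"claw":60},{"translation":[-0.47,-0.2,0],"twist":0,"claw":60},{"translation":[-0.47,-0.2,0],"twist":0,"claw":60},{"translation":[-0.47,-0.2,0],"twist":0,"claw":60},{"translation":[-0.47,-0.2,0],"twist":0,"claw":60},{"translation":[-0.47,-0.2,0],"twist":0,"claw":60},{"translation":[-0.47,-0.2,0],"twist":0,"claw":60},{"translation":[-0.47,-0.2,0],"twist":0,"claw":60},{"translation":[-0.47,-0.2,0],"twist":0,"claw":60},{"translation":[-0.47,-0.2,0],"twist":0,"claw":60},{"translation":[-0.47,-0.2,0],"twist":0,"claw":60},{"translation":[-0.47,-0.2,0],"twist":0,"claw":60}]'
python3 -m jog '[{"translation":[0,0,0],"twist":-0.9,"claw":60},{"translation":[0,0,0],"twist":-0.9,"claw":60},{"translation":[0,0,0],"twist":-0.9,"claw":60},{"translation":[0,0,0],"twist":-0.9,"claw":60},{"translation":[0,0,0],"twist":-0.9,"claw":60},{"translation":[0,0,0],"twist":-0.9,"claw":60},{"translation":[0,0,0],"twist":0,"claw":60},{"translation":[0,0,0],"twist":0,"claw":60}]'
python3 go.py .5607 .2449 .15 107.5
python3 - <<'E'
from h import *
s=snap('top'); r.spot_in
print([ (d['location'],d['confidence'],atz(s,*d['location'],0)) for d in r.spot_point('bottle','top')])
E
```

```text
clock: 2.77
tool_pos: [0.5168, 0.3228, 0.2157]
eef_rot: [0.152, 0.988, 0.0, 0.0]
contact_force: [0.5, -0.3, 0.1]
opening: 0.597
clock: 3.43
tool_pos: [0.5161, 0.3234, 0.2156]
eef_rot: [-0.129, 0.992, 0.0, -0.0]
contact_force: [0.4, 0.5, -0.3]
opening: 0.602
clock 3.43 units [-0.577 -2.184  1.639] twist units -0.45005611156783704 yang 104.80 tilt [-0.  0. -1.] F [ 0.389  0.463 -0.304] q [-0.405  0.688 -0.41   1.609  0.325  0.913  0.896] op 0.6020970475538195
[([173.3, 170.7], 0.9, array([0.73439826, 0.19422812, 0.        ]))]
```

```bash
python3 -m jog '[{"translation":[0,0,0],"twist":-0.45,"claw":60},{"translation":[-0.08,-0.44,0.3],"twist":0,"claw":60},{"translation":[-0.08,-0.44,0.3],"twist":0,"claw":60},{"translation":[-0.08,-0.44,0.3],"twist":0,"claw":60},{"translation":[-0.08,-0.44,0.3],"twist":0,"claw":60},{"translation":[-0.08,-0.44,0.3],"twist":0,"claw":60},{"translation":[0,0,0],"twist":0,"claw":60},{"translation":[0,0,0],"twist":0,"claw":60}]'
python3 go.py .5607 .2449 .04 107.5
```

```text
clock: 4.2
tool_pos: [0.5579, 0.2438, 0.1552]
eef_rot: [-0.152, 0.988, -0.0, -0.001]
contact_force: [-0.6, 0.4, 0.6]
opening: 0.597
clock 4.20 units [-0.078  0.006  2.881] twist units -0.0011072490564553543 yang 107.49 tilt [-0.001 -0.001 -1.   ] F [-0.644  0.429  0.559] q [-0.263  0.763 -0.402  1.667  0.39   0.793  1.034] op 0.5973471653082809
```

```bash
python3 -m jog '[{"translation":[-0.04,0,0.4],"twist":0,"claw":60},{"translation":[-0.04,0,0.4],"twist":0,"claw":60},{"translation":[0,0,0.4],"twist":0,"claw":60},{"translation":[0,0,0.4],"twist":0,"claw":60},{"translation":[0,0,0.4],"twist":0,"claw":60},{"translation":[0,0,0.4],"twist":0,"claw":60},{"translation":[0,0,0.3],"twist":0,"claw":60},{"translation":[0,0,0.2],"twist":0,"claw":60},{"translation":[0,0,0],"twist":0,"claw":60},{"translation":[0,0,0],"twist":0,"claw":60}]'
python3 go.py .5607 .2449 .038 107.5
```

```text
clock: 5.03
tool_pos: [0.561, 0.2464, 0.04]
eef_rot: [-0.154, 0.988, 0.0, 0.0]
contact_force: [0.3, -0.6, 0.4]
opening: 0.597
clock 5.03 units [ 0.018 -0.035  0.05 ] twist units 0.032741550786984895 yang 107.70 tilt [ 0.     0.001 -1.   ] F [ 0.318 -0.561  0.447] q [-0.312  0.926 -0.319  1.719  0.479  0.573  0.961] op 0.5974287327717455
```

```bash
python3 -m jog '[{"translation":[0,-0.03,0.04],"twist":0,"claw":60},{"translation":[0,0,0],"twist":0,"claw":0},{"translation":[0,0,0],"twist":0,"claw":0},{"translation":[0,0,0],"twist":0,"claw":0},{"translation":[0,0,0],"twist":0,"claw":0},{"translation":[0,0,0],"twist":0,"claw":0},{"translation":[0,0,0],"twist":0,"claw":0},{"translation":[0,0,0],"twist":0,"claw":0},{"translation":[0,0,0],"twist":0,"claw":0},{"translation":[0,0,0],"twist":0,"claw":0}]' 45
python3 go.py .5607 .2449 .038 107.5
python3 -m jog '[{"translation":[0,0,-0.3],"twist":0,"claw":0},{"translation":[0,0,-0.5],"twist":0,"claw":0},{"translation":[0,0,-0.5],"twist":0,"claw":0},{"translation":[0,0,-0.5],"twist":0,"claw":0},{"translation":[0,0,-0.5],"twist":0,"claw":0},{"translation":[0,0,-0.5],"twist":0,"claw":0},{"translation":[0,0,-0.5],"twist":0,"claw":0},{"translation":[0,0,-0.5],"twist":0,"claw":0},{"translation":[0,0,-0.5],"twist":0,"claw":0},{"translation":[0,0,-0.5],"twist":0,"claw":0},{"translation":[0,0,-0.5],"twist":0,"claw":0},{"translation":[0,0,-0.3],"twist":0,"claw":0},{"translation":[0,0,0],"twist":0,"claw":0}]'
python3 go.py .4905 -.2272 .26 69.9
```

```text
clock: 5.87
tool_pos: [0.5614, 0.2444, 0.038]
eef_rot: [-0.154, 0.988, 0.0, -0.0]
contact_force: [-0.6, 0.4, -0.1]
opening: 0.001
clock 5.87 units [0.012 0.016 0.   ] twist units 0.02670818931970113 yang 107.66 tilt [-0.  0. -1.] F [-0.596  0.408 -0.085] q [-0.31   0.929 -0.317  1.721  0.481  0.57   0.961] op 0.0012766217619076584
clock: 6.95
tool_pos: [0.5627, 0.2455, 0.2659]
eef_rot: [-0.153, 0.988, 0.001, 0.003]
contact_force: [0.6, 0.0, -0.4]
opening: 0.004
clock 6.95 units [  5.305 -10.714   0.099] twist units 6.2931937448658415 yang 107.66 tilt [ 0.006  0.003 -1.   ] F [ 0.615  0.025 -0.378] q [-0.232  0.642 -0.457  1.537  0.314  1.029  1.108] op 0.003698073168093689
```

The jaws closed on nothing (opening 0), so I look again.

```bash
python3 - <<'E'
from h import *
a=snap('scene','s1.png');b=snap('top','t1.png')
A=cv2.resize(a['img'][90:290,340:540,::-1],(400,400),interpolation=cv2.INTER_CUBIC)
B=cv2.resize(b['img'][140:340,60:260,::-1],(400,400),interpolation=cv2.INTER_CUBIC)
cv2.imwrite('pics/c2.png',np.hstack([A,B]))
E
```

```text
(no output)
```

View pics/c2.png

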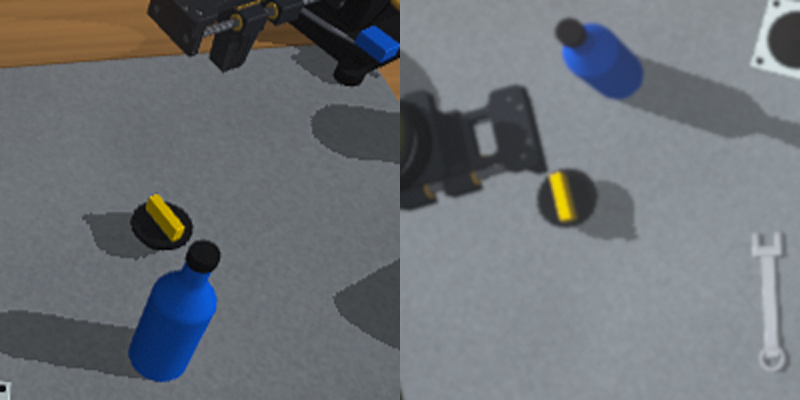

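```bash
python3 - <<'E'
from h import *
st=r.get_state();M=R.from_quat(st['eef_rot']).as_matrix();O=[]
for n,f in(('scene','s1.png'),('top','t1.png')):
    s=snap(n);im=cv2.resize(s['img'][...,::-1],None,fx=3,fy=3,interpolation=cv2.INTER_CUBIC)
    P=lambda p:tuple(int(3*v+1) for v in proj(s,p)[::-1])
    t=st['tool_pos']
    cv2.line(im,P(t),P(t-M[:,2]*.1),(0,255,0),1);cv2.line(im,P(t-M[:,1]*.05),P(t+M[:,1]*.05),(0,0,255),1);print(n,P(t),[x['location'] for x in r.spot_point('wing',n)])
    c=P(t);x0=max(0,min(c[0]-200,1680-400));y0=max(0,c[1]-250);O.append(im[y0:y0+500,x0:x0+400])
cv2.imwrite('pics/c3.png',np.hstack(O))
E
```

```text
scene (1341, 393) [[199.0, 421.6]]
top (307, 682) [[238.2, 142.6]]
```

View pics/c3.png

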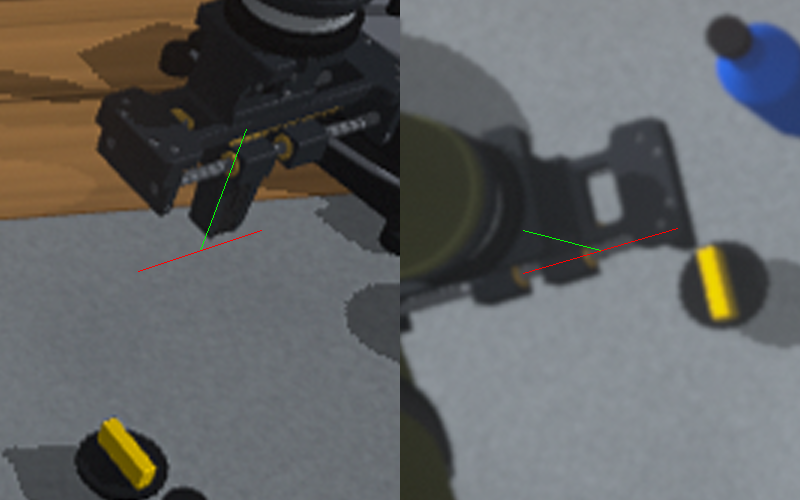

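The gripper body matches the projected TCP in the top view. In the scene view the fingertips look about 15 mm higher than the reported TCP, so the jaws may have closed above the wing. I'll go back down open and look from the side.

```bash
python3 -m jog '[{"translation":[0,0,0.5],"twist":0,"claw":60},{"translation":[0,0,0.5],"twist":0,"claw":60},{"translation":[0,0,0.5],"twist":0,"claw":60},{"translation":[0,0,0.5],"twist":0,"claw":60},{"translation":[0,0,0.5],"twist":0,"claw":60},{"translation":[0,0,0.5],"twist":0,"claw":60},{"translation":[0,0,0.5],"twist":0,"claw":60},{"translation":[0,0,0.5],"twist":0,"claw":60},{"translation":[0,0,0.5],"twist":0,"claw":60},{"translation":[0,0,0.5],"twist":0,"claw":60},{"translation":[0,0,0.4],"twist":0,"claw":60},{"translation":[0,0,0.25],"twist":0,"claw":60},{"translation":[0,0,0],"twist":0,"claw":60},{"translation":[0,0,0],"twist":0,"claw":60}]'
python3 go.py .5607 .2449 .038 107.5
python3 - <<'E'
from h import *
st=r.get_state();M=R.from_quat(st['eef_rot']).as_matrix();O=[]
s=snap('scene');k=10;x0,y0=392,140
im=cv2.resize(s['img'][y0:y0+80,x0:x0+70,::-1],None,fx=7,fy=7,interpolation=cv2.INTER_CUBIC)
P=lambda p:tuple(int(7*(v-o+.5)) for v,o in zip(proj(s,p)[::-1],(x0,y0)))
t=st['tool_pos'];cv2.line(im,P(t),P(t-M[:,2]*.06),(0,255,0),1)
for d in(-.0265,.0265): cv2.line(im,P(t+d*M[:,1]),P(t+d*M[:,1]-M[:,2]*.06),(0,0,255),1)
cv2.imwrite('pics/c4.png',im)
E
```

```text
clock: 8.42
tool_pos: [0.561, 0.2444, 0.0356]
eef_rot: [-0.154, 0.988, -0.0, -0.001]
contact_force: [0.0, -0.6, 0.6]
opening: 0.602
clock 8.42 units [ 0.004  0.015 -0.06 ] twist units 0.028817631387312304 yang 107.67 tilt [-0.001 -0.    -1.   ] F [ 0.014 -0.639  0.638] q [-0.31   0.933 -0.318  1.721  0.485  0.567  0.958] op 0.6016078903240439
```

View pics/c4.png

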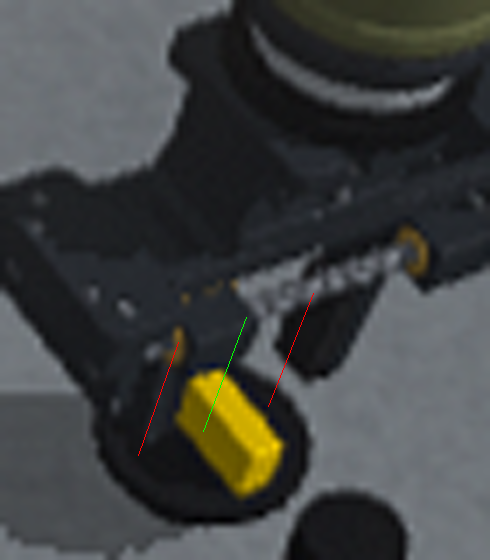

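The right fingertip is about 10 mm higher or further back than expected. I feel downward for the disc in small guarded steps.

```bash
python3 -m jog '[{"translation":[0,0,0.06],"twist":0,"claw":60},{"translation":[0,0,0.06],"twist":0,"claw":60},{"translation":[0,0,0],"twist":0,"claw":60}]'; python3 -m jog '[{"translation":[0,0,0.06],"twist":0,"claw":60},{"translation":[0,0,0.06],"twist":0,"claw":60},{"translation":[0,0,0],"twist":0,"claw":60}]'
```

```text
clock: 8.72
tool_pos: [0.5616, 0.2444, 0.0316]
eef_rot: [-0.153, 0.988, 0.0, 0.0]
contact_force: [0.0, 0.1, -0.1]
opening: 0.602
clock: 8.97
tool_pos: [0.5612, 0.2443, 0.0261]
eef_rot: [-0.154, 0.988, -0.0, -0.0]
contact_force: [-0.0, -1.4, -1.0]
opening: 0.602
```

```bash
python3 -m jog '[{"translation":[0,0,0.06],"twist":0,"claw":60},{"translation":[0,0,0.06],"twist":0,"claw":60},{"translation":[0,0,0],"twist":0,"claw":60}]'; python3 - <<'E'
from h import *
st=r.get_state();M=R.from_quat(st['eef_rot']).as_matrix();O=[]
s=snap('scene');x0,y0=392,140
im=cv2.resize(s['img'][y0:y0+80,x0:x0+70,::-1],None,fx=7,fy=7,interpolation=cv2.INTER_CUBIC)
b=snap('top');im2=cv2.resize(b['img'][200:280,95:165,::-1],None,fx=5,fy=7,interpolation=cv2.INTER_CUBIC)
im=np.hstack([im,im2]);im=np.clip(im*1.6+20,0,255)
cv2.imwrite('pics/c5.png',im.astype(np.uint8)); print(st['contact_force'],st['moment'],im.shape)
E
```

```text
clock: 9.22
tool_pos: [0.5611, 0.2442, 0.0211]
eef_rot: [-0.154, 0.988, -0.0, -0.0]
contact_force: [-0.7, 0.1, 0.7]
opening: 0.595
[-0.69411105  0.06543893  0.72798325] [ 0.05218753 -0.03028879 -0.00129581] (560, 840, 3)
```

View pics/c5.png

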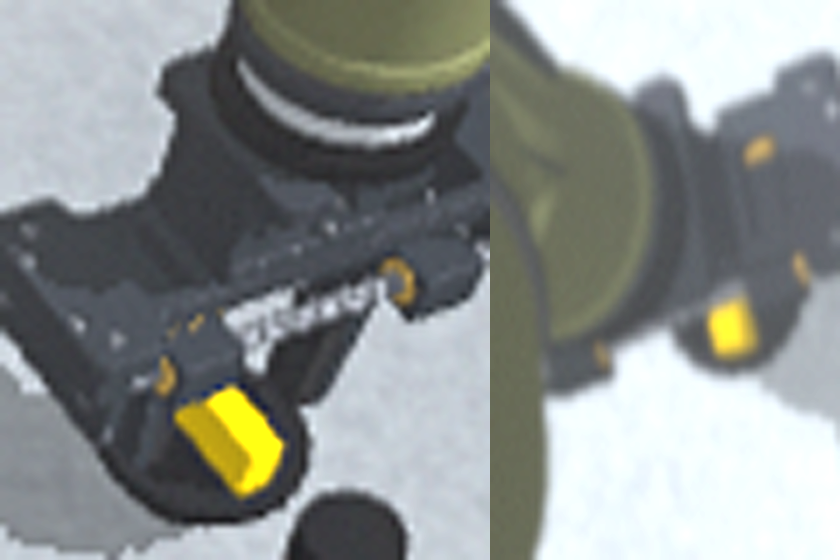

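```bash
python3 -m jog '[{"translation":[0,0,0],"twist":0,"claw":10},{"translation":[0,0,0],"twist":0,"claw":10},{"translation":[0,0,0],"twist":0,"claw":10},{"translation":[0,0,0],"twist":0,"claw":10},{"translation":[0,0,0],"twist":0,"claw":10},{"translation":[0,0,0],"twist":0,"claw":10},{"translation":[0,0,0],"twist":0,"claw":10},{"translation":[0,0,0],"twist":0,"claw":10}]' 8; python3 go.py .5607 .2449 .02 107.5
```

```text
clock: 9.98
tool_pos: [0.5614, 0.2444, 0.0216]
eef_rot: [-0.154, 0.988, 0.0, 0.0]
contact_force: [0.7, 0.1, 0.7]
opening: 0.159
clock 9.98 units [0.013 0.017 0.041] twist units 0.02677943498285155 yang 107.66 tilt [ 0.  0. -1.] F [0.715 0.105 0.658] q [-0.316  0.954 -0.305  1.724  0.495  0.541  0.949] op 0.15921024604598383
```

Gripped: opening 0.159, which is about 14 mm. So the real tips sit higher than the reported TCP. I'll ease open and feel for the disc to get a deeper grip and the z offset.

```bash
python3 -m jog '[{"translation":[0,0,0],"twist":0,"claw":30},{"translation":[0,0,0],"twist":0,"claw":30},{"translation":[0,0,0.05],"twist":0,"claw":30},{"translation":[0,0,0.05],"twist":0,"claw":30},{"translation":[0,0,0],"twist":0,"claw":30}]';  python3 -m jog '[{"translation":[0,0,0.05],"twist":0,"claw":30},{"translation":[0,0,0.05],"twist":0,"claw":30},{"translation":[0,0,0],"twist":0,"claw":30}]'
```

```text
clock: 10.4
tool_pos: [0.5611, 0.2442, 0.0171]
eef_rot: [-0.154, 0.988, -0.0, -0.0]
contact_force: [-0.1, -0.3, -0.0]
opening: 0.3
clock: 10.65
tool_pos: [0.5611, 0.2442, 0.0131]
eef_rot: [-0.154, 0.988, -0.0, -0.0]
contact_force: [0.3, -0.1, -0.3]
opening: 0.302
```

```bash
python3 -m jog '[{"translation":[0,0,0.04],"twist":0,"claw":30},{"translation":[0,0,0.04],"twist":0,"claw":30},{"translation":[0,0,0],"twist":0,"claw":30}]';  python3 -m jog '[{"translation":[0,0,0.03],"twist":0,"claw":30},{"translation":[0,0,0.03],"twist":0,"claw":30},{"translation":[0,0,0],"twist":0,"claw":30}]'
```

```text
clock: 10.9
tool_pos: [0.5615, 0.2445, 0.0123]
eef_rot: [-0.153, 0.988, -0.0, 0.0]
contact_force: [-4.5, -1.8, 15.5]
opening: 0.3
clock: 11.15
tool_pos: [0.5617, 0.2446, 0.0123]
eef_rot: [-0.153, 0.988, -0.0, 0.001]
contact_force: [-7.6, -4.0, 32.9]
opening: 0.302
```

Disc contact at a reported z of about 0.0125, so the tips sit about 22 mm above the reported TCP. I back off 2 mm and grip firmly.

```bash
python3 -m jog '[{"translation":[0,0,-0.1],"twist":0,"claw":30},{"translation":[0,0,-0.08],"twist":0,"claw":30},{"translation":[0,0,0],"twist":0,"claw":10},{"translation":[0,0,0],"twist":0,"claw":5},{"translation":[0,0,0],"twist":0,"claw":0},{"translation":[0,0,0],"twist":0,"claw":0},{"translation":[0,0,0],"twist":0,"claw":0},{"translation":[0,0,0],"twist":0,"claw":0},{"translation":[0,0,0],"twist":0,"claw":0}]' 45;python3 go.py .5607 .2449 .26 107.5
python3 -m jog '[{"translation":[0,0,-0.3],"twist":0,"claw":0},{"translation":[0,0,-0.5],"twist":0,"claw":0},{"translation":[0,0,-0.5],"twist":0,"claw":0},{"translation":[0,0,-0.5],"twist":0,"claw":0},{"translation":[0,0,-0.5],"twist":0,"claw":0},{"translation":[0,0,-0.5],"twist":0,"claw":0},{"translation":[0,0,-0.5],"twist":0,"claw":0},{"translation":[0,0,-0.5],"twist":0,"claw":0},{"translation":[0,0,-0.5],"twist":0,"claw":0},{"translation":[0,0,-0.5],"twist":0,"claw":0},{"translation":[0,0,-0.5],"twist":0,"claw":0},{"translation":[0,0,-0.3],"twist":0,"claw":0},{"translation":[0,0,0],"twist":0,"claw":0}]'
python3 go.py .4905 -.2272 .23 69.9
```

```text
clock: 11.9
tool_pos: [0.5613, 0.2443, 0.0149]
eef_rot: [-0.154, 0.988, 0.0, -0.0]
contact_force: [-0.1, 0.7, 0.7]
opening: 0.152
clock 11.90 units [ 0.012  0.018 -6.127] twist units 0.026801343672246958 yang 107.66 tilt [-0. -0. -1.] F [-0.122  0.658  0.654] q [-0.319  0.964 -0.299  1.725  0.5    0.53   0.945] op 0.15226028316676163
clock: 12.98
tool_pos: [0.5625, 0.2454, 0.2427]
eef_rot: [-0.154, 0.988, 0.001, 0.003]
contact_force: [0.1, 0.2, -1.5]
opening: 0.152
clock 12.98 units [  5.301 -10.713   0.275] twist units 6.2935869791166015 yang 107.66 tilt [ 0.005  0.003 -1.   ] F [ 0.141  0.175 -1.477] q [-0.235  0.666 -0.452  1.567  0.332  0.979  1.092] op 0.15226630197073074
```

```bash
python3 -m jog '[{"translation":[0.25,-0.5,0],"twist":0,"claw":0},{"translation":[0.25,-0.5,0],"twist":0,"claw":0},{"translation":[0.25,-0.5,0],"twist":0,"claw":0},{"translation":[0.25,-0.5,0],"twist":0,"claw":0},{"translation":[0.25,-0.5,0],"twist":0,"claw":0},{"translation":[0.25,-0.5,0],"twist":0,"claw":0},{"translation":[0.25,-0.5,0],"twist":0,"claw":0},{"translation":[0.25,-0.5,0],"twist":0,"claw":0},{"translation":[0.25,-0.5,0],"twist":0,"claw":0},{"translation":[0.25,-0.5,0],"twist":0,"claw":0},{"translation":[0.25,-0.5,0],"twist":0,"claw":0},{"translation":[0.25,-0.5,0],"twist":0,"claw":0},{"translation":[0.25,-0.5,0],"twist":0,"claw":0},{"translation":[0.25,-0.5,0],"twist":0,"claw":0},{"translation":[0.25,-0.5,0],"twist":0,"claw":0},{"translation":[0.25,-0.5,0],"twist":0,"claw":0},{"translation":[0.25,-0.5,0],"twist":0,"claw":0},{"translation":[0.25,-0.5,0],"twist":0,"claw":0}]'
python3 -m jog '[{"translation":[0,0,0],"twist":0.9,"claw":0},{"translation":[0,0,0],"twist":0.9,"claw":0},{"translation":[0,0,0],"twist":0.9,"claw":0},{"translation":[0,0,0],"twist":0.9,"claw":0},{"translation":[0,0,0],"twist":0.9,"claw":0},{"translation":[0,0,0],"twist":0.9,"claw":0},{"translation":[0,0,0],"twist":0.9,"claw":0},{"translation":[0,0,0],"twist":0,"claw":0},{"translation":[0,0,0],"twist":0,"claw":0}]'
python3 go.py .4905 -.2272 .22 69.9
```

```text
clock: 14.48
tool_pos: [0.4979, -0.1542, 0.2386]
eef_rot: [-0.154, 0.988, 0.0, -0.001]
contact_force: [-0.1, 0.2, -1.1]
opening: 0.156
clock: 15.23
tool_pos: [0.4985, -0.153, 0.2388]
eef_rot: [0.173, 0.985, -0.0, -0.001]
contact_force: [-0.1, -0.2, -1.5]
opening: 0.156
clock 15.23 units [-0.447 -1.811  0.469] twist units 0.02209433796200244 yang 70.03 tilt [-0.001  0.    -1.   ] F [-0.122 -0.174 -1.531] q [ 0.402  0.532 -0.303  1.843  0.212  0.8    1.212] op 0.15582182426193028
```

```bash
python3 -m jog '[{"translation":[-0.11,-0.45,0.1],"twist":0,"claw":0},{"translation":[-0.11,-0.45,0.1],"twist":0,"claw":0},{"translation":[-0.11,-0.45,0.1],"twist":0,"claw":0},{"translation":[-0.11,-0.45,0.1],"twist":0,"claw":0},{"translation":[0,0,0],"twist":0,"claw":0},{"translation":[0,0,0],"twist":0,"claw":0}]'
python3 go.py .4905 -.2272 .22 69.9
python3 - <<'E'
from h import *
st=r.get_state()
a=snap('scene');b=snap('top');M=R.from_quat(st['eef_rot']).as_matrix();t=st['tool_pos'];foot=t-[0,0,.0147]
O=[]
for s in(a,b):
    rc=[int(v) for v in proj(s,foot+[0,0,.03])];h=40;y0,x0=rc[0]-h,rc[1]-h
    im=cv2.resize(s['img'][y0:y0+80,x0:x0+80,::-1],(400,400),interpolation=cv2.INTER_CUBIC)
    P=lambda p:tuple(int(5*(v-o+.5)) for v,o in zip(proj(s,p)[::-1],(x0,y0)))
    for rad,z in((.036,.035),(.036,.027),(.015,0)):
        for g in np.linspace(0,2*np.pi,40): cv2.circle(im,P(foot+[rad*np.cos(g),rad*np.sin(g),z]),1,(0,255,0),-1)
    for sg in(-1,1): cv2.circle(im,P(foot+sg*.027*M[:,0]+[0,0,.0165]),2,(255,0,255),-1)
    O.append(im)
cv2.imwrite('pics/c6.png',np.hstack(O))
np.savez('c6.npz',a=a['img'],b=b['img'],foot=foot,M=M)
E
```

```text
clock: 15.73
tool_pos: [0.49, -0.2276, 0.2226]
eef_rot: [0.175, 0.985, 0.0, -0.001]
contact_force: [0.7, 0.2, -0.9]
opening: 0.153
clock 15.73 units [-0.007  0.013  0.066] twist units -0.0126286350681634 yang 69.82 tilt [-0.001  0.001 -1.   ] F [ 0.708  0.2   -0.909] q [ 0.535  0.577 -0.299  1.809  0.228  0.79   1.339] op 0.15292519277485
```

View pics/c6.png

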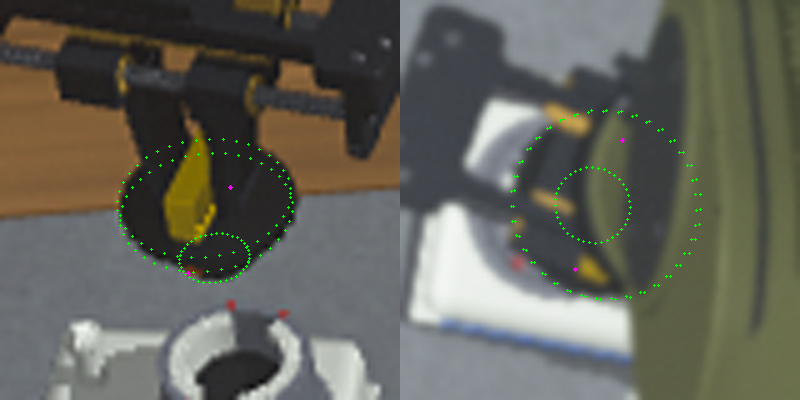

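The overlay shows the held cap's disc and its orange lug (scene crop 193,273) within about 1 px of the prediction, over the neck. I descend in guarded steps.

```bash
python3 -m jog '[{"translation":[0,0,0.3],"twist":0,"claw":0},{"translation":[0,0,0.4],"twist":0,"claw":0},{"translation":[0,0,0.4],"twist":0,"claw":0},{"translation":[0,0,0.2],"twist":0,"claw":0},{"translation":[0,0,0.1],"twist":0,"claw":0},{"translation":[0,0,0],"twist":0,"claw":0},{"translation":[0,0,0],"twist":0,"claw":0}]'; python3 go.py .4903 -.2272 .1597 69.9;  python3 -m jog '[{"translation":[0,0,0.08],"twist":0,"claw":0},{"translation":[0,0,0.08],"twist":0,"claw":0},{"translation":[0,0,0.08],"twist":0,"claw":0},{"translation":[0,0,0],"twist":0,"claw":0}]'; python3 -m jog '[{"translation":[0,0,0.06],"twist":0,"claw":0},{"translation":[0,0,0.06],"twist":0,"claw":0},{"translation":[0,0,0],"twist":0,"claw":0}]'; python3 go.py .4903 -.2272 .1437 69.9
```

```text
clock: 16.42
tool_pos: [0.4913, -0.2265, 0.1677]
eef_rot: [0.174, 0.985, 0.0, 0.0]
contact_force: [0.9, -0.3, -0.2]
opening: 0.153
clock 16.42 units [ 0.019 -0.025  0.199] twist units 0.002324410304434347 yang 69.91 tilt [ 0.001  0.    -1.   ] F [ 0.932 -0.302 -0.249] q [ 0.511  0.653 -0.269  1.868  0.268  0.655  1.301] op 0.15252768623204022
clock: 16.75
tool_pos: [0.4905, -0.2269, 0.1571]
eef_rot: [0.175, 0.985, 0.0, -0.0]
contact_force: [0.4, 0.3, -0.3]
opening: 0.148
clock: 17.0
tool_pos: [0.4905, -0.2268, 0.1523]
eef_rot: [0.175, 0.985, 0.0, -0.0]
contact_force: [0.5, -0.0, 0.0]
opening: 0.158
clock 17.00 units [ 0.002 -0.011  0.216] twist units -0.006477344585732681 yang 69.86 tilt [-0.001  0.    -1.   ] F [ 0.475 -0.031  0.019] q [ 0.505  0.675 -0.259  1.882  0.279  0.62   1.291] op 0.1583048855504721
```

```bash
python3 -m jog '[{"translation":[0,0,0.08],"twist":0,"claw":0},{"translation":[0,0,0.08],"twist":0,"claw":0},{"translation":[0,0,0],"twist":0,"claw":0}]'; python3 -m jog '[{"translation":[0,0,0.06],"twist":0,"claw":0},{"translation":[0,0,0.06],"twist":0,"claw":0},{"translation":[0,0,0],"twist":0,"claw":0}]'; python3 go.py .4903 -.2272 .1327 69.9
```

```text
clock: 17.25
tool_pos: [0.4904, -0.2267, 0.1457]
eef_rot: [0.175, 0.985, 0.0, -0.001]
contact_force: [-0.1, 0.0, -2.1]
opening: 0.154
clock: 17.5
tool_pos: [0.491, -0.227, 0.1416]
eef_rot: [0.175, 0.985, -0.0, 0.0]
contact_force: [-0.9, 0.3, 4.8]
opening: 0.155
clock 17.50 units [ 0.014 -0.012  0.223] twist units -0.0057178351502310916 yang 69.87 tilt [ 0. -0. -1.] F [-0.872  0.256  4.844] q [ 0.5    0.692 -0.251  1.891  0.287  0.593  1.284] op 0.1552223983416805
```

Spring force at foot 0.127 is 4.8 N, as described, so the lugs are in the slots. I keep pushing.

```bash
python3 -m jog '[{"translation":[0,0,0.08],"twist":0,"claw":0},{"translation":[0,0,0.08],"twist":0,"claw":0},{"translation":[0,0,0.06],"twist":0,"claw":0},{"translation":[0,0,0],"twist":0,"claw":0}]' 55; python3 -m jog '[{"translation":[0,0,0.06],"twist":0,"claw":0},{"translation":[0,0,0],"twist":0,"claw":0}]'; python3 go.py .4903 -.2272 .1327 69.9
```

```text
clock: 17.83
tool_pos: [0.4911, -0.227, 0.1337]
eef_rot: [0.175, 0.985, -0.0, 0.0]
contact_force: [-2.3, 0.0, 12.8]
opening: 0.155
clock: 18.0
tool_pos: [0.4911, -0.227, 0.1328]
eef_rot: [0.175, 0.985, -0.001, 0.001]
contact_force: [-4.5, 1.3, 22.3]
opening: 0.154
clock 18.00 units [ 0.017 -0.012  0.003] twist units -0.007241996396838128 yang 69.86 tilt [ 0.001 -0.001 -1.   ] F [-4.466  1.34  22.314] q [ 0.494  0.705 -0.243  1.899  0.295  0.571  1.277] op 0.154013764082382
```

The disc is on the rim at 22 N. Now I twist clockwise.

```bash
python3 -m jog '[{"translation":[0,0,0],"twist":0.5,"claw":0},{"translation":[0,0,0],"twist":0.5,"claw":0},{"translation":[0,0,0],"twist":0.5,"claw":0},{"translation":[0,0,0],"twist":0.5,"claw":0},{"translation":[0,0,0],"twist":0.5,"claw":0},{"translation":[0,0,0],"twist":0.5,"claw":0},{"translation":[0,0,0],"twist":0,"claw":0}]'; python3 go.py .4903 -.2272 .1327 9.9;python3 -c "
from plant import r;print(r.get_state()['moment'])"
```

```text
clock: 18.58
tool_pos: [0.4928, -0.2279, 0.1328]
eef_rot: [0.328, 0.945, -0.0, 0.003]
contact_force: [-1.8, -0.2, 17.3]
opening: 0.152
clock 18.58 units [ 0.059 -0.025  0.003] twist units 6.972767222877631 yang 51.74 tilt [ 0.005 -0.002 -1.   ] F [-1.759 -0.189 17.321] q [ 0.441  0.7   -0.154  1.9    0.192  0.55   1.062] op 0.15165289360826603
[-0.01451341  0.4936814   0.02424106]
```

Turning freely at 17 N downward. I continue toward the stop.

```bash
python3 -m jog '[{"translation":[0,0,0.01],"twist":0.6,"claw":0},{"translation":[0,0,0],"twist":0.6,"claw":0},{"translation":[0,0,0],"twist":0.6,"claw":0},{"translation":[0,0,0],"twist":0.6,"claw":0},{"translation":[0,0,0],"twist":0.6,"claw":0},{"translation":[0,0,0],"twist":0.6,"claw":0},{"translation":[0,0,0],"twist":0.6,"claw":0},{"translation":[0,0,0],"twist":0.6,"claw":0},{"translation":[0,0,0],"twist":0.6,"claw":0},{"translation":[0,0,0],"twist":0.6,"claw":0},{"translation":[0,0,0],"twist":0,"claw":0}]'; python3 go.py .4903 -.2272 .1327 9.9;python3 -c "
from plant import r;print(r.get_state()['moment'])"
```

```text
clock: 19.5
tool_pos: [0.4928, -0.2287, 0.1328]
eef_rot: [0.604, 0.797, 0.0, 0.003]
contact_force: [-1.1, -0.5, 20.3]
opening: 0.153
clock 19.50 units [ 0.053 -0.05   0.002] twist units 0.9646489987663026 yang 15.69 tilt [ 0.005 -0.003 -1.   ] F [-1.128 -0.524 20.288] q [ 0.336  0.7    0.021  1.905 -0.024  0.531  0.647] op 0.15348718790782154
[-0.14057709  0.65828447 -0.02227776]
```

```bash
python3 -m jog '[{"translation":[0,0,0],"twist":0.3,"claw":0},{"translation":[0,0,0],"twist":0.3,"claw":0},{"translation":[0,0,0],"twist":0.3,"claw":0},{"translation":[0,0,0],"twist":0.3,"claw":0},{"translation":[0,0,0],"twist":0.2,"claw":0},{"translation":[0,0,0],"twist":0,"claw":0}]'; python3 go.py .4903 -.2272 .1327 9.9;python3 -c "
from plant import r;print(r.get_state()['moment'])"
```

```text
clock: 20.0
tool_pos: [0.4914, -0.2286, 0.1328]
eef_rot: [0.66, 0.752, -0.0, 0.002]
contact_force: [-4.6, -0.4, 22.6]
opening: 0.155
clock 20.00 units [ 0.038 -0.023  0.003] twist units -0.40911991843395396 yang 7.45 tilt [ 0.003 -0.003 -1.   ] F [-4.635 -0.368 22.641] q [ 0.313  0.701  0.061  1.908 -0.074  0.531  0.553] op 0.15450640049984124
[-0.10528263  1.14637716  0.3898719 ]
```

```bash
python3 -m jog '[{"translation":[0,0,0],"twist":0.3,"claw":0},{"translation":[0,0,0],"twist":0.3,"claw":0},{"translation":[0,0,0],"twist":0,"claw":0}]'; python3 go.py .4903 -.2272 .1327 9.9;python3 -c "
from plant import r;print(r.get_state()['moment'])"
```

```text
clock: 20.25
tool_pos: [0.4907, -0.2285, 0.1328]
eef_rot: [0.682, 0.731, -0.001, 0.001]
contact_force: [-5.9, -0.5, 25.2]
opening: 0.157
clock 20.25 units [ 0.034 -0.008  0.002] twist units -0.9953711159781354 yang 3.93 tilt [ 0.001 -0.003 -1.   ] F [-5.897 -0.498 25.152] q [ 0.302  0.701  0.078  1.909 -0.095  0.532  0.513] op 0.15729899632241784
[-0.10962245  1.38638027  0.84455296]
```

It is at the stop: moment z rose to 0.84 N m at about 62-66°. I ease up while holding the twist so the lugs enter the pockets, then let go.

```bash
python3 -m jog '[{"translation":[0,0,-0.05],"twist":0,"claw":0},{"translation":[0,0,-0.05],"twist":0,"claw":0},{"translation":[0,0,-0.05],"twist":0,"claw":0},{"translation":[0,0,-0.05],"twist":0,"claw":0},{"translation":[0,0,0],"twist":0,"claw":0}]'; python3 go.py .4903 -.2272 .1367 9.9
python3 -m jog '[{"translation":[0,0,0],"twist":0,"claw":20},{"translation":[0,0,0],"twist":0,"claw":30},{"translation":[0,0,0],"twist":0,"claw":40},{"translation":[0,0,0],"twist":0,"claw":50},{"translation":[0,0,0],"twist":0,"claw":50},{"translation":[0,0,0],"twist":0,"claw":50}]'
```

```text
clock: 20.67
tool_pos: [0.4905, -0.228, 0.1372]
eef_rot: [0.683, 0.731, -0.001, 0.0]
contact_force: [1.0, -6.2, -8.6]
opening: 0.157
clock 20.67 units [ 0.021 -0.003  0.012] twist units -1.0036501201525379 yang 3.88 tilt [-0.001 -0.001 -1.   ] F [ 0.989 -6.169 -8.563] q [ 0.301  0.695  0.08   1.905 -0.095  0.546  0.511] op 0.1572568037199842
clock: 21.17
tool_pos: [0.491, -0.2266, 0.1381]
eef_rot: [0.683, 0.731, 0.0, -0.0]
contact_force: [0.1, 0.3, -0.0]
opening: 0.499
```

Even pulled up with 8.6 N the cap stopped 4.4 mm higher, so it is locked. I retreat and check.

```bash
python3 -m jog '[{"translation":[0,0,-0.2],"twist":0,"claw":50},{"translation":[0,0,-0.4],"twist":0,"claw":50},{"translation":[0,0,-0.4],"twist":0,"claw":50},{"translation":[0,0,-0.4],"twist":0,"claw":50},{"translation":[0,0,-0.4],"twist":0,"claw":50},{"translation":[0,0,-0.4],"twist":0,"claw":50},{"translation":[0.3,0.4,-0.2],"twist":0,"claw":50},{"translation":[0.4,0.4,0],"twist":0,"claw":50},{"translation":[0.5,0,0],"twist":0,"claw":50},{"translation":[0.5,0,0],"twist":0,"claw":50},{"translation":[0.5,0,0],"twist":0,"claw":50},{"translation":[0.5,0,0],"twist":0,"claw":50},{"translation":[0.5,0,0],"twist":0,"claw":50},{"translation":[0.5,0,0],"twist":0,"claw":50},{"translation":[0.5,0,0],"twist":0,"claw":50},{"translation":[0.5,0,0],"twist":0,"claw":50},{"translation":[0.5,0,0],"twist":0,"claw":50},{"translation":[0.5,0,0],"twist":0,"claw":50},{"translation":[0,0,0],"twist":0,"claw":50},{"translation":[0,0,0],"twist":0,"claw":50}]'
python3 - <<'E'
from h import *
from scipy.optimize import minimize
a=snap('scene','s9.png');b=snap('top','t9.png')
A=cv2.resize(a['img'][120:240,150:270,::-1],(400,400),interpolation=cv2.INTER_CUBIC)
B=cv2.resize(b['img'][211:331,281:401,::-1],(400,400),interpolation=cv2.INTER_CUBIC)
cv2.imwrite('pics/c9.png',np.hstack([A,B]))
def ye(s):
    h=cv2.cvtColor(s['img'],cv2.COLOR_RGB2HSV); return ((abs(h[...,0].astype(int)-25)<9)&(h[...,1]>130)&(h[...,2]>50)).astype(np.float32)
def render(s,p,box):
    x,y,z,th=p;k=8;c=[[x+X*np.cos(th)-Y*np.sin(th),y+X*np.sin(th)+Y*np.cos(th),z+Z] for X in(-.029,.029) for Y in(-.007,.007) for Z in(.035,.057)]
    pts=np.array([proj(s,q) for q in c]);m=np.zeros((box[3]*k,box[2]*k),np.uint8);cv2.fillConvexPoly(m,cv2.convexHull(np.float32((pts[:,::-1]-box[:2]+.5)*k)).astype(int),1)
    return cv2.resize(m.astype(np.float32),(box[2],box[3]),interpolation=cv2.INTER_AREA)
Bx=[]
for s in(a,b):
    rr,cc=proj(s,[.49,-.227,.168]);Bx.append((s,(int(cc)-30,int(rr)-30,60,60)))
O=[ye(s)[x[1]:x[1]+60,x[0]:x[0]+60] for s,x in Bx];print([o.sum() for o in O])
f=lambda p:sum(((render(s,p,x)-o)**2).sum() for (s,x),o in zip(Bx,O))
g=min((minimize(f,[.49,-.227,.122,t],method='Nelder-Mead',options=dict(initial_simplex=np.array([.49,-.227,.122,t])+np.vstack([np.zeros(4),np.diag([.005,.005,.006,.15])]))) for t in(-1.6,-1.45,-1.3)),key=lambda q:q.fun)
print(g.x,np.degrees(g.x[3]),g.fun)
E
```

```text
clock: 22.83
tool_pos: [0.5074, 0.0036, 0.2345]
eef_rot: [0.682, 0.731, 0.0, 0.0]
contact_force: [0.1, 0.0, -0.4]
opening: 0.503
[np.float32(289.0), np.float32(214.0)]
[ 0.49047241 -0.22719559  0.12222412 -1.42683441] -81.75158973661527 34.843505859375
```

View pics/c9.png

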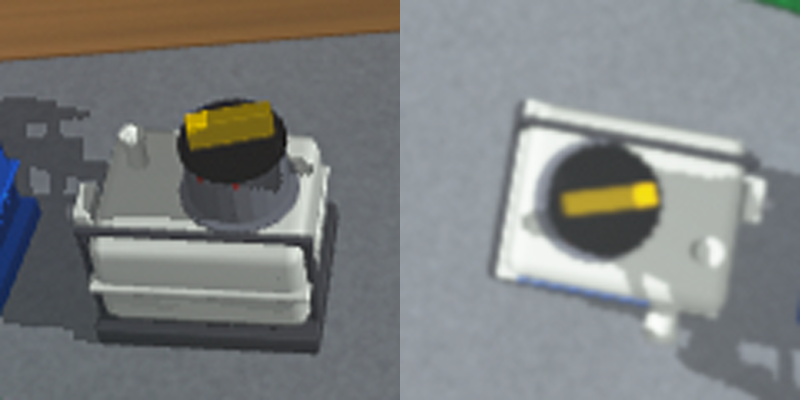

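The picture shows the cap level on the neck (scene crop 232,140; top crop 605,200) with the gripper clear. The fit puts the foot at 0.1222 m, against 0.122 for locked, and the cap 61.7° past the slots. I hand in.

```bash
python3 -c "
from plant import r;print(r.finish_job())"
```

```text
the job is handed in; nothing more can be done
None
```

The cap is on the white tank's neck, locked and let go. I handed the job in at about 23 s on the robot's clock, under the 72 s limit.

**What I did:** I gripped the cap by its wing and lined its lugs up with the slots, found at -20° from the red dots. I then pushed it down against the spring until the disc met the rim, with up to 22 N. I turned it clockwise to the hard stop, where the twisting moment rose to 0.84 N m, eased it up into the lock pockets, opened the jaws and backed away.

**Last checks:**
- **Height:** fitting the wing in both camera views puts the cap's foot at 122.2 mm, against 122 mm for locked.
- **Turn:** the cap is 61.7° past the slots, centred within about 1 mm of the mouth.
- **Pull:** before I let go, the cap stayed down against an 8.6 N upward pull.
- **Clear of the tank:** the last picture shows the cap level on the neck with the gripper away from it, and the contact force reads about zero.

**What disagreed:**
- **Missed first grasp:** the jaws closed above the wing without touching it, because the real fingertips sit about 22 mm higher than the reported TCP. I found this by lowering carefully onto the cap's disc, which pressed it with 33 N for a moment, then gripped again.
- **Bystanders:** I never touched the bottle, boot plate or wrench, but I did not measure their positions again at the end.

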